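Register a sign blank in the taping jig

ROBOT

A 6-joint arm with a two-finger parallel gripper is mounted at the origin on the work surface. World frame = base frame: x ahead of the robot, y to its left, z up, the work surface at z = 0. Lengths are in m, angles in rad, forces in N, time in s.
With the tool pointing down it reaches from about 0.35 to 0.975 m from the base axis. Payload 4.9 kg.
Tool frame: the origin (TCP) lies midway between the tips of the shut fingers; the grasp point (between the pads) lies 19 mm behind it; z points along the fingers, y is the line along which they close (so a half turn about z gives the same grasp; the last joint's range is limited). The gripper opens to 85 mm and grips with 20 to 120 N. Pads are 22 mm wide; open, the fingers measure 114 mm over their backs; the gripper's body (76 mm by 85 mm) begins 54 mm behind the grasp point. The pads swing forward as they close: fully open they stand 13 mm farther back than shut.
Start: joints at [-1.26, 0.053, 1.613, -0, 1.476, -0.119], TCP at [0.26, -0.568, 0.231] pointing down, gripper open.
Joint ranges: [-3.01, 3.01], [-1.01, 2.22], [0.06, 2.58], [-1.02, 4.17], [0.09, 2.62], [-3.14, 3.14]. Speed limits (rad/s): [2.57, 2.57, 3.14, 3.14, 3.14, 3.14].

INTERFACE

Orientations are given as a rotation vector (axis times angle).
In Python, from station import ctrl gives the robot as it stands.
- The arm moves only by the shell command python3 -m handwheel 'ROWS' [FORCE]. ROWS is JSON, a list of rows, each an object with "gripper": the gripper command: -1 is fully open, 1 is shut, values between are in proportion; "offset": the shift along the tool's x, y, z in mm, a list of three; "rotation": the turn, a rotation vector about the tool's x, y, z in rad, a list of three. A call has exactly 8 rows; each row is the pose to reach, as a shift and turn from the pose commanded when the call began, along the tool's axes at that moment; what a row does not reach only later rows make up. A row lasts 1/8 s, in which the tool goes at most 62.5 mm and 10.7 degrees, less where a joint would pass 70% of its speed; a pose out of reach is approached as far as the arm can. A call with a gripper value outside its range is refused whole. The fingers move at their own pace and stop on an object; FORCE is the grip in N (left out, the last holds). Time passes only in rows, so rows that repeat a pose let the fingers close, or fill a call up. It gives the time, the measured TCP pose, the force, the opening and the grip force at its end, in the units of the state.
- ctrl.get_obs(): the state, without advancing time (a new reading comes with each control period).
- ctrl.get_image(name): name is "scene" or "top" or "wrist"; returns a dict with "image" (480x640x3 uint8, red, green, blue), "fovy" (degrees; the focal length in pixels is half the picture's height over the tangent of half this angle, whatever the lens; pixels are square), "cx", "cy" (the principal point, pixels), "xyz" and "attitude" of the camera in the world. Camera axes: x right, y up, looking along -z (the intrinsics and any distortion apply to the point x, -y, -z); pixel columns grow to the right and rows downward; lengths in m; the calibration is good to about 2 mm. A picture is of the moment at which its call begins. There is no depth.
- ctrl.finish_job(): hands the job in; it is judged then, once.
The state is a dict: "t": time; "q": joint angles; "dq": joint speeds; "effort": joint torques, N m; "tool_pos": TCP position; "tool_rot": TCP orientation; "contact_force": force on the tool from outside, world axes, zero at the start; "wrist_torque": the same for the moment, N m; "opening": finger opening in m; "grip_force": force on a finger pad.
Only numpy, scipy, OpenCV 4.12 (cv2) and the standard library are available. Lean on these libraries where they do the work, as an engineer would, in place of code of your own. Each camera call takes 0.05 s, during which the arm holds its last target. There are 200 camera calls.

TASK

Pick the plain white sign blank up off the green cutting mat and lay it flat, white face up, in the brown plywood registration jig, its long edge along the long fence; press it firmly into the corner so that it touches both aluminium fences at once. Finish while still holding it pressed there, without letting go, so that a workmate can tape the transfer onto it. Leave the printed sign, the tape roll, the cleaner bottle and the brush where they are.

Things in the scene. Friction and masses are not known exactly. Their poses are not given: they have to be found in the camera images.
- blank: the plain white sign blank: hardboard plate with brown edges and a glossy white top face, 140 mm long (its x) x 50 mm wide (its y) x 6 mm thick, about 45 g, lying loose and white side up on the cutting mat; origin at the centre of its underside, z up. It is the same either way round. Pressed down hard on a surface it drags instead of sliding.
- jig: registration jig, screwed to the bench left or right of the mat, turned up to 0.35 rad: brown plywood base 260 mm (its x) x 180 mm (its y) x 12 mm thick; origin at the centre of its underside, z up. Two aluminium fences 5 mm high (1 mm less than the blank's thickness) stand on its +x and +y sides and form a square corner; the rest of the base is clear.
- corner (a point): the inner corner of the jig, where the lines of the two fence faces meet, on the base's upper surface (12 mm above the bench), at jig x = 105 mm, y = 55 mm; axes as the jig's. When the blank is seated (long edge along x), its centre lies 70 mm to -x and 25 mm to -y of this point.
- fence_long: long fence, face to the jig's -y in line with the corner point; two bars in line, each 55 x 18 x 5 mm high, with an open finger gap between. From the corner along -x: bar +20 to -35 mm, gap -35 to -105, bar -105 to -160. The seated blank bears on both bars; its middle is opposite the gap, so a finger on that edge fits in the gap. Origin: jig's centre on top of the base, not at the bars.
- fence_end: the end fence: one aluminium bar 18 mm wide and 5 mm high, its face looks to the jig's -x in the plane through the corner point and runs 90 mm, from the corner to -y. Its origin is at the jig's centre on top of the base, not at the bar.
- mat: green cutting mat, 250 mm (its x) x 340 mm (its y) x 3 mm thick, fixed to the bench; origin at the centre of its underside. The white blank and the printed sign lie on it, either one on either side.
- printed: bystander on the mat: a finished sign of the blank's size (140 x 50 x 6 mm) printed dark blue with a red disc and a yellow bar; origin at the centre of its underside. Leave it.
- tape: bystander: roll of amber heat tape lying flat, 72 mm across, 19 mm high; origin at the centre of its underside, beyond the mat and the jig. Leave it.
- cleaner: bystander: white bottle with blue cap, 56 mm across, 150 mm tall, standing at the right of the work; origin at the centre of its underside. Leave it.
- brush: bystander: small hand brush lying on the bench at the left of the work; origin under its middle. Leave it.
Mind the look-alikes: they are no part of the job. Leave any orange look-alike of the blank alone.

How it is judged:
By the outcome, as a careful person would: the job done as asked, in the order asked, and still so for the second after the job is handed in, while the arm keeps its last pose, push and grip.
It also fails if it takes over 45 s, if anything falls off the work surface, if the arm or the gripper's body presses on something with over 40 N, if the wrist force passes 120 N, or if a joint passes its speed limit or range.

## Working session

There is one attempt and no reset: what is moved stays moved. The work goes in short steps, Python scripts to look and compute and a shell command to move; the robot and the scene stay as the last step left them, time stands still between calls to the robot, and variables do not carry over. Pictures are saved under pics/ and viewed, at most 10 in all, crops included, and the job is handed in when it is done.

```bash
mkdir -p pics; ls
python3 - <<'E'
from station import ctrl
import cv2
for n in("top","scene"):
    d=ctrl.get_image(n); cv2.imwrite(f"pics/{n}0.png",d["image"][:,:,::-1]); print(n,{k:v for k,v in d.items() if k!="image"})
o=ctrl.get_obs(); print(o)
E
```

```text
pics
top {'fovy': 45.78366970747273, 'cx': 317.9643637018194, 'cy': 233.29949078964842, 'xyz': array([0.31492604, 0.03872152, 1.68366297]), 'attitude': array([ 0.11294361, -0.09325005, -1.54973817])}
scene {'fovy': 49.4936353046502, 'cx': 322.552161709137, 'cy': 246.25061860389192, 'xyz': array([ 1.47954491, -0.73622841,  1.02884356]), 'attitude': array([0.81844201, 0.40199494, 0.79625084])}
{'t': 0.1, 'q': array([-1.25999303e+00,  5.32730924e-02,  1.61419925e+00, -1.79040743e-05,
        1.47602633e+00, -1.18964744e-01]), 'dq': array([-0.00032944, -0.00252067, -0.00194592,  0.00022962, -0.00012826,
       -0.00035339]), 'effort': array([ 1.32364668e-03, -3.94902921e+01, -3.71361566e+01, -7.00426810e-06,
        3.96075440e-03, -1.16228657e-05]), 'tool_pos': array([ 0.26024675, -0.5675915 ,  0.23017156]), 'tool_rot': array([-3.06748703e+00, -6.69493161e-01,  3.14415685e-04]), 'contact_force': array([ 0.87322096, -0.4014119 ,  0.44414096]), 'wrist_torque': array([ 0.00350728, -0.03930873,  0.02845126]), 'grip_force': 0.0, 'opening': 0.08527974793364601}
```

View pics/top0.png

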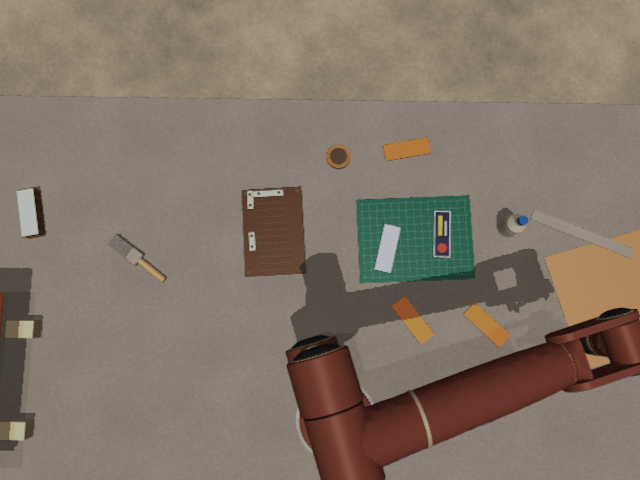

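View pics/scene0.png

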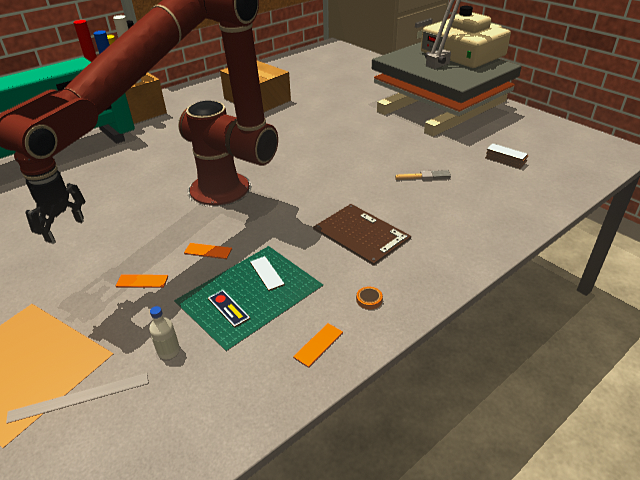

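The top picture shows the plain white blank at (388,248) on the mat. Things that could be mistaken for it are the printed sign (442,234), orange plates (413,320), (487,326) and (407,149), and the white-topped block (30,213). I choose (388,248). The jig is at (274,232), with the end fence along its top edge (265,193) and the long-fence bars at (250,199) and (252,241). The scene view shows the same layout.

```bash
cat > h.py <<'E'
import numpy as np, cv2
from scipy.spatial.transform import Rotation as R
from station import ctrl
def f(d): return 240/np.tan(np.radians(d["fovy"])/2)
def ray(d,uv,z):
    uv=np.atleast_2d(np.asarray(uv,float)); F=f(d)
    v=np.c_[(uv[:,0]-d["cx"])/F,-(uv[:,1]-d["cy"])/F,-np.ones(len(uv))]
    w=R.from_rotvec(d["attitude"]).apply(v); c=d["xyz"]
    return (c+w*((z-c[2])/w[:,2])[:,None])
def proj(d,p):
    v=R.from_rotvec(d["attitude"]).inv().apply(np.atleast_2d(p)-d["xyz"])
    return np.c_[d["cx"]+f(d)*v[:,0]/-v[:,2], d["cy"]-f(d)*v[:,1]/-v[:,2]]
def rect(d,mask,z):
    cs,_=cv2.findContours(mask.astype(np.uint8),cv2.RETR_EXTERNAL,cv2.CHAIN_APPROX_NONE)
    c=max(cs,key=cv2.contourArea)[:,0,:]
    p=ray(d,c,z)[:,:2]*1000
    return cv2.minAreaRect(p.astype(np.float32)), len(c)
E
python3 - <<'E'
from h import *
d=ctrl.get_image("top"); im=d["image"].astype(int)
m=np.zeros((480,640),bool); s=im[215:280,365:412]; m[215:280,365:412]=(s.min(2)>130)
print("blank",rect(d,m,.009))
m[:]=0; s=im[180:285,235:312]; m[180:285,235:312]=((s[:,:,0]-s[:,:,2]>12)&(s[:,:,0]<110))|(s.min(2)>150)
print("jig",rect(d,m,.012))
hsv=im
m[:]=0; s=im[190:290,350:480]; m[190:290,350:480]=(s[:,:,1]-s[:,:,0]>25); print("mat",rect(d,m,.003))
a=cv2.resize(d["image"][183:283,233:313],None,fx=5,fy=5,interpolation=cv2.INTER_CUBIC)
b=cv2.resize(d["image"][215:281,365:417],None,fx=6,fy=6,interpolation=cv2.INTER_CUBIC)
o=np.zeros((500,720,3),np.uint8);o[:500,:400]=a;o[:396,405:717]=b
cv2.imwrite("pics/crop1.png",o[:,:,::-1])
w=ctrl.get_image("wrist"); print({k:v for k,v in w.items() if k!="image"}); cv2.imwrite("pics/w0.png",w["image"][:,:,::-1])
E
```

```text
blank (((496.47161865234375, -143.60777282714844), (50.81184768676758, 139.01913452148438), 77.67784881591797), 120)
jig (((525.5045776367188, 184.94482421875), (295.0401611328125, 198.0921173095703), 4.421140670776367), 332)
mat (((526.87744140625, -225.8794708251953), (249.4437255859375, 337.6799621582031), 3.2233381271362305), 388)
{'fovy': 65.82373864001288, 'cx': 320.64593456319534, 'cy': 237.25329153972643, 'xyz': array([ 0.33012804, -0.53803795,  0.37332015]), 'attitude': array([-0.26843864,  0.17503466, -1.13135055])}
```

View pics/crop1.png

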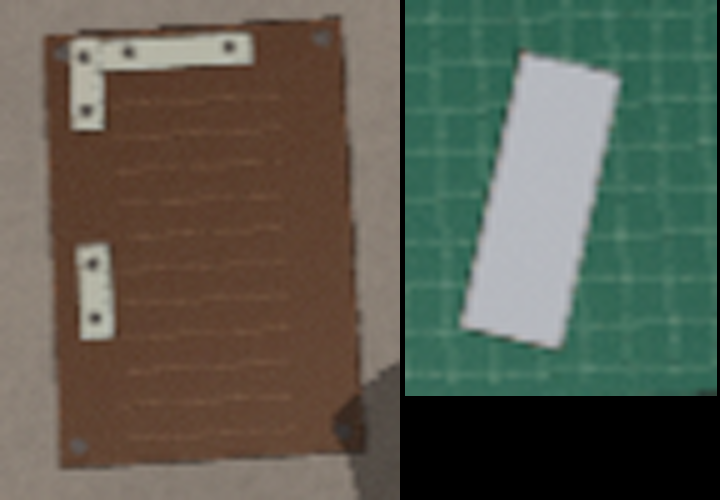

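The crop confirms a plain white plate on the mat with nothing printed on it. In crop pixels the jig corners are TL(45,36), TR(340,18), BR(365,452), BL(60,467). The bars' inner edges run along x≈103 at y=70 and x≈115 at y=340. The end-fence face runs from (103,71) to (253,64).

Run:
```python
from h import *
d=ctrl.get_image("top")
g=lambda p:np.array(p,float)/5+[232.6,182.6]
P=ray(d,g([(45,36),(340,18),(365,452),(60,467)]),.012)[:,:2]*1000
print(P); 
M=np.array([(130,90),(130,-90),(-130,-90),(-130,90)],float)
c=P.mean(0); H=M.T@(P-c); th=np.arctan2(H[0,1]-H[1,0],H[0,0]+H[1,1]); Rm=np.array([[np.cos(th),-np.sin(th)],[np.sin(th),np.cos(th)]])
print("centre",c,"yaw deg",np.degrees(th),"resid",P-(M@Rm.T+c)); print("corner",c+Rm@[105,55],"seat",c+Rm@[35,30])
F=ray(d,g([(103,71),(115,340),(253,64)]),.017)[:,:2]*1000
print("fences in jig frame",(F-c)@Rm)
T=np.array([496.5,-143.6]); o=ctrl.get_obs(); t=o["tool_pos"]; r=R.from_rotvec(o["tool_rot"])
print("tool axes shift to blank",r.inv().apply(np.r_[T,100]-t*1000), "x yaw",np.degrees(np.arctan2(*r.apply([1,0,0])[1::-1])))
```

```text
[[663.63952731 293.68879734]
 [677.65044845 116.77846974]
 [417.64215099  95.99161677]
 [405.47634302 275.28321359]]
centre [541.10211744 195.43552436] yaw deg 4.285936911825177 resid [[-0.37298887 -1.21045851]
 [ 0.18581798  1.37584511]
 [-0.54956771  0.0198239 ]
 [ 0.73673861 -0.18521051]]
corner [641.6981174 258.1287839] seat [573.76222113 227.96731845]
fences in jig frame [[105.13405463  54.29166163]
 [-56.63108658  53.74820598]
 [104.21075387 -35.45170004]]
tool axes shift to blank [ 391.45170463 -287.12521812  131.03562441] x yaw 24.62744728789147
```

View pics/w0.png

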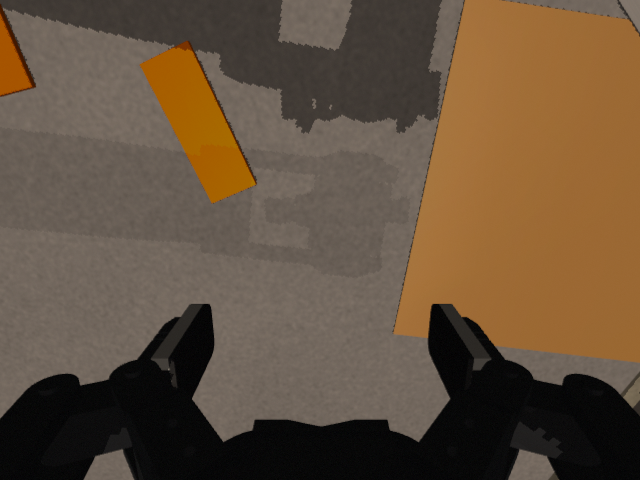

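The wrist view shows only an orange look-alike plate (198,120), which I'll leave alone, and the open fingers at (200,330) and (445,330). Next I move above the blank.

```bash
python3 -m handwheel '[{"gripper":-1,"offset":[48,-35,0],"rotation":[0,0,0.08]},{"gripper":-1,"offset":[97,-71,0],"rotation":[0,0,0.16]},{"gripper":-1,"offset":[145,-107,10],"rotation":[0,0,0.25]},{"gripper":-1,"offset":[195,-143,20],"rotation":[0,0,0.35]},{"gripper":-1,"offset":[245,-180,40],"rotation":[0,0,0.45]},{"gripper":-1,"offset":[295,-216,60],"rotation":[0,0,0.55]},{"gripper":-1,"offset":[343,-252,80],"rotation":[0,0,0.644]},{"gripper":-1,"offset":[391,-287,90],"rotation":[0,0,0.644]}]' 40
python3 - <<'E'
from h import *
o=ctrl.get_obs();print(o["t"],o["tool_pos"],o["tool_rot"],o["contact_force"])
w=ctrl.get_image("wrist"); im=w["image"].astype(int); cv2.imwrite("pics/w1.png",w["image"][:,:,::-1])
m=im.min(2)>110; print(rect(w,m,.009)); print(w["xyz"])
E
```

```text
t: 1.25
tool_pos: [0.4947, -0.1453, 0.1408]
tool_rot: [-3.123, 0.337, 0.001]
contact_force: [0.7, -0.3, 0.3]
opening: 0.0851
grip_force: 0.0
1.25 [ 0.49468157 -0.14534994  0.14083663] [-3.12330672e+00  3.36997156e-01  1.29286766e-03] [ 0.65713329 -0.28081995  0.2992399 ]
(((517.578125, 40.9368896484375), (121.42512512207031, 371.9963684082031), 63.13129425048828), 1208)
[ 0.56976804 -0.1636825   0.28376873]
```

View pics/w1.png

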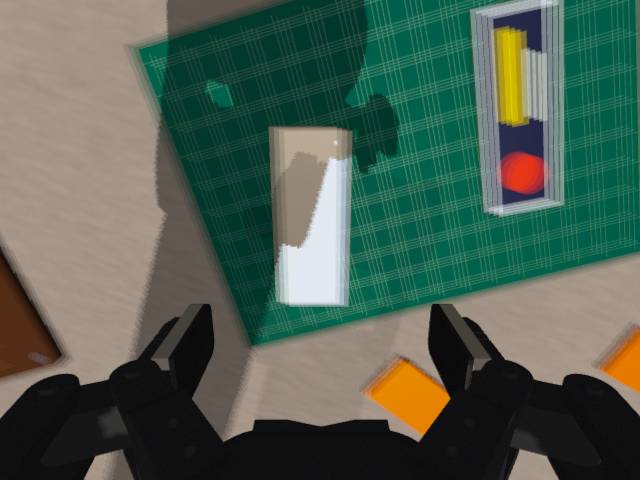

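The wrist view shows the blank at about x 270–352, y 127–305, centred between the fingers but blurred by motion. The printed sign is clear of it at right (517,105). I'll retake the picture now the arm is still.

Run:
```python
from h import *
ctrl.get_image("wrist");ctrl.get_image("wrist");w=ctrl.get_image("wrist"); im=w["image"].astype(int)
m=np.zeros((480,640),bool); s=im[100:325,240:385]; m[100:325,240:385]=(s[:,:,0]>s[:,:,1]-5)&(s.max(2)>60)
m=cv2.morphologyEx(m.astype(np.uint8),cv2.MORPH_OPEN,np.ones((7,7)))
r,n=rect(w,m,.009); print(r)
o=ctrl.get_obs(); t=o["tool_pos"]; q=R.from_rotvec(o["tool_rot"]); x=q.apply([1,0,0])
print(t,"yaw",np.degrees(np.arctan2(x[1],x[0])),"z",q.apply([0,0,1]))
print("shift tool",q.inv().apply(np.r_[r[0],9]-t*1000), np.abs(o["dq"]).max())
```

```text
((521.0851440429688, -151.24026489257812), (49.608646392822266, 87.400634765625), 77.83384704589844)
[ 0.49465077 -0.14625632  0.14152547] yaw -12.110638620816612 z [-1.00407391e-03 -4.61564910e-05 -9.99999495e-01]
shift tool [ 27.02049795  -0.70679984 132.49909578] 0.047883714350629616
```

```bash
python3 -m handwheel '[{"gripper":-0.7,"offset":[2,-1,30],"rotation":[0,0,0]},{"gripper":-0.37,"offset":[2,-1,60],"rotation":[0,0,0]},{"gripper":-0.37,"offset":[2,-1,90],"rotation":[0,0,0]},{"gripper":-0.37,"offset":[2,-1,110],"rotation":[0,0,0]},{"gripper":-0.37,"offset":[2,-1,125],"rotation":[0,0,0]},{"gripper":-0.37,"offset":[2,-1,130],"rotation":[0,0,0]},{"gripper":-0.37,"offset":[2,-1,130],"rotation":[0,0,0]},{"gripper":-0.37,"offset":[2,-1,130],"rotation":[0,0,0]}]' 40
python3 - <<'E'
from h import *
w=ctrl.get_image("wrist"); cv2.imwrite("pics/w2.png",w["image"][:,:,::-1])
E
```

```text
t: 2.45
tool_pos: [0.4975, -0.1472, 0.013]
tool_rot: [3.123, -0.336, 0.003]
contact_force: [0.2, -0.4, -0.6]
opening: 0.0588
grip_force: 0.0
```

View pics/w2.png

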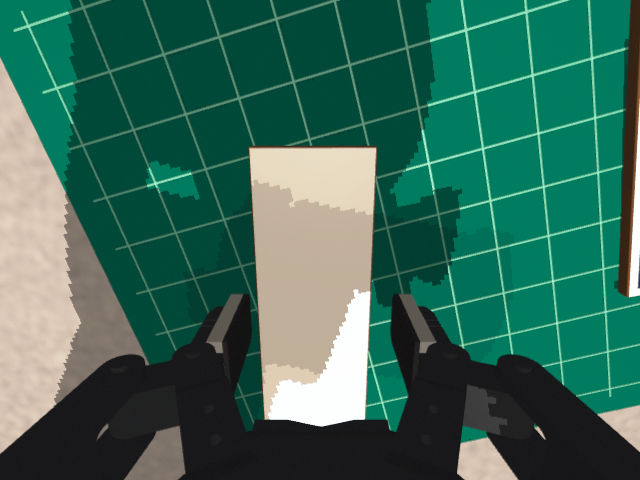

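The wrist view shows the fingers on either side of the blank (pads at x≈243 and 400). The blank's far end is at y≈148, from x=250 to 377.

```bash
python3 - <<'E'
from h import *
w=ctrl.get_image("wrist"); o=ctrl.get_obs(); q=R.from_rotvec(o["tool_rot"])
p=ray(w,[(250,148),(377,147)],.009); print(p, [q.inv().apply(a-o["tool_pos"])*1000 for a in p])
E
python3 -m handwheel '[{"gripper":-0.37,"offset":[0,0,5],"rotation":[0,0,0]},{"gripper":-0.37,"offset":[0,0,8],"rotation":[0,0,0]},{"gripper":-0.37,"offset":[0,0,10],"rotation":[0,0,0]},{"gripper":-0.37,"offset":[0,0,11],"rotation":[0,0,0]},{"gripper":-0.37,"offset":[0,0,12],"rotation":[0,0,0]},{"gripper":-0.37,"offset":[0,0,12],"rotation":[0,0,0]},{"gripper":-0.37,"offset":[0,0,12],"rotation":[0,0,0]},{"gripper":-0.37,"offset":[0,0,12],"rotation":[0,0,0]}]'
```

```text
[[ 0.56854167 -0.13651919  0.009     ]
 [ 0.55848914 -0.1845408   0.009     ]] [array([ 67.22703558, -25.43135483,   3.98534328]), array([67.60559161, 23.62967528,  4.0058503 ])]
t: 3.55
tool_pos: [0.4968, -0.1468, 0.0]
tool_rot: [3.124, -0.336, 0.0]
contact_force: [0.8, 0.1, -0.4]
opening: 0.0587
grip_force: 0.0
```

```bash
python3 -m handwheel '[{"gripper":-0.37,"offset":[-1,-1,0.5],"rotation":[0,0,0]},{"gripper":-0.37,"offset":[-2.5,-1,1],"rotation":[0,0,0]},{"gripper":-0.37,"offset":[-2.5,-1,1.5],"rotation":[0,0,0]},{"gripper":-0.37,"offset":[-2.5,-1,2],"rotation":[0,0,0]},{"gripper":-0.37,"offset":[-2.5,-1,2],"rotation":[0,0,0]},{"gripper":-0.37,"offset":[-2.5,-1,2],"rotation":[0,0,0]},{"gripper":-0.37,"offset":[-2.5,-1,2],"rotation":[0,0,0]},{"gripper":-0.37,"offset":[-2.5,-1,2],"rotation":[0,0,0]}]'
```

```text
t: 4.55
tool_pos: [0.4944, -0.1452, -0.0017]
tool_rot: [-3.123, 0.336, 0.001]
contact_force: [-2.9, 1.5, 5.7]
opening: 0.0585
grip_force: 2.7
```

```bash
python3 -m handwheel '[{"gripper":-0.37,"offset":[0,0,-1.5],"rotation":[0,0,0]},{"gripper":-0.37,"offset":[0,0,-3],"rotation":[0,0,0]},{"gripper":0,"offset":[0,0,-3],"rotation":[0,0,0]},{"gripper":0,"offset":[0,0,-3],"rotation":[0,0,0]},{"gripper":0,"offset":[0,0,-3],"rotation":[0,0,0]},{"gripper":0,"offset":[0,0,-3],"rotation":[0,0,0]},{"gripper":0,"offset":[0,0,-3],"rotation":[0,0,0]},{"gripper":0,"offset":[0,0,-3],"rotation":[0,0,0]}]' 50
```

```text
t: 5.55
tool_pos: [0.4952, -0.1456, 0.0016]
tool_rot: [3.123, -0.336, 0.002]
contact_force: [0.3, -0.0, 5.6]
opening: 0.0486
grip_force: 52.0
```

```bash
python3 -m handwheel '[{"gripper":0,"offset":[0,0,-10],"rotation":[0,0,0]},{"gripper":0,"offset":[0,0,-30],"rotation":[0,0,0]},{"gripper":0,"offset":[0,-20,-60],"rotation":[0,0,-0.03]},{"gripper":0,"offset":[-1,-60,-90],"rotation":[0,0,-0.08]},{"gripper":0,"offset":[-3,-110,-100],"rotation":[0,0,-0.14]},{"gripper":0,"offset":[-5,-160,-100],"rotation":[0,0,-0.2]},{"gripper":0,"offset":[-7,-210,-100],"rotation":[0,0,-0.26]},{"gripper":0,"offset":[-8,-250,-100],"rotation":[0,0,-0.286]}]' 50
python3 - <<'E'
from h import *
o=ctrl.get_obs(); print(o["tool_pos"])
for i in range(6): w=ctrl.get_image("wrist")
cv2.imwrite("pics/w3.png",w["image"][:,:,::-1])
o=ctrl.get_obs(); t=o["tool_pos"]; q=R.from_rotvec(o["tool_rot"]); x=q.apply([1,0,0]);print(t,"yaw",np.degrees(np.arctan2(x[1],x[0])),o["opening"],o["grip_force"])
print(w["xyz"],w["attitude"])
E
```

```text
t: 6.55
tool_pos: [0.5391, 0.1026, 0.1006]
tool_rot: [-3.139, -0.116, 0.002]
contact_force: [0.3, 0.4, -0.8]
opening: 0.0481
grip_force: 51.6
[0.53913665 0.10258889 0.10061382]
[0.53928605 0.09988805 0.10052631] yaw 4.065954628087529 0.04819864329180541 51.65162980556488
[0.61590812 0.10391179 0.24332893] [-0.24552652  0.22877367 -1.48613836]
```

View pics/w3.png

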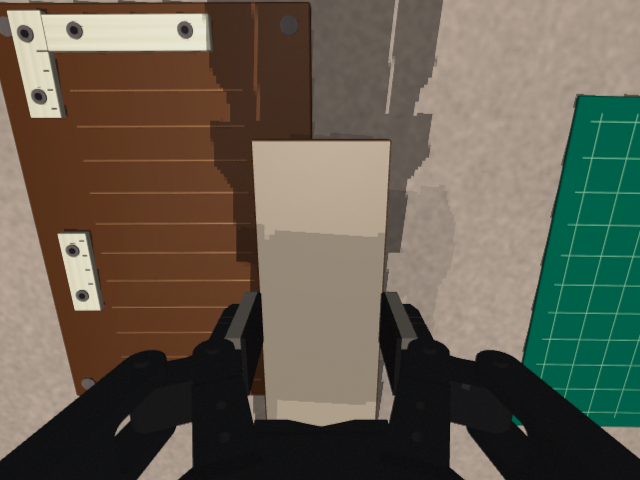

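The picture shows the blank held level between the pads, with its far edge from (252,141) to (390,140). The jig's end-fence face lies along y≈51 from x=60 to 210. The long-bar inner edges run through (63,117), (90,231) and (101,310).

Run:
```python
from h import *
w=ctrl.get_image("wrist")
o=ctrl.get_obs(); t=o["tool_pos"]*1000; q=R.from_rotvec(o["tool_rot"])
# enlarged crop of bars + blank edges
s=w["image"][0:320,0:400]; cv2.imwrite("pics/c4.png",cv2.resize(s,(800,640),interpolation=cv2.INTER_CUBIC)[:600,:,::-1])
L=ray(w,[(63,117),(90,231),(101,310)],.017)*1000; E=ray(w,[(60,51),(210,50)],.017)*1000
a=np.degrees(np.arctan2(*(L[2]-L[0])[1::-1]))%180; b=np.degrees(np.arctan2(*(E[0]-E[1])[1::-1]))-90
print(L,E,a,b)
B=ray(w,[(252,141),(390,140)],t[2]/1000+.0074)*1000
print("blank far edge tool", q.inv().apply(B-t))
Bl=ray(w,[(252,141),(262,290),(390,140),(383,285)],t[2]/1000+.0074)*1000; y=q.inv().apply(Bl-t); print(y)
```

```text
[[607.29150252 252.92758396  17.        ]
 [538.59443896 245.2402329   17.        ]
 [482.30034296 244.23240784  17.        ]] [[642.31173135 249.82352193  17.        ]
 [648.70292517 167.08643363  17.        ]] 3.979445831612253 4.417156501718978
blank far edge tool [[ 69.70715959 -22.63540918  -7.46178527]
 [ 70.08289039  26.17772515  -7.44934343]]
[[ 69.70715959 -22.63540918  -7.46178527]
 [ 11.83725315 -21.80662482  -7.41518351]
 [ 70.08289039  26.17772515  -7.44934343]
 [ 14.06544067  26.56838876  -7.40434087]]
```

View pics/c4.png

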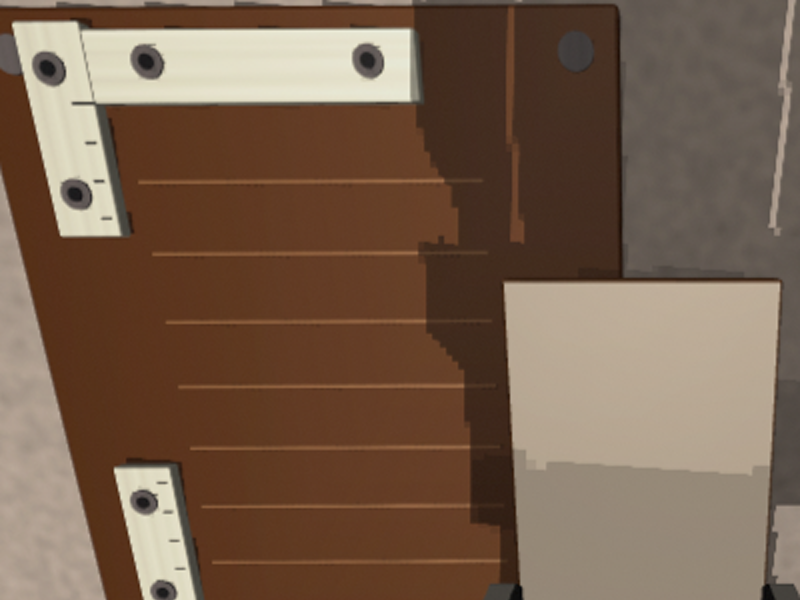

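```bash
python3 -m handwheel '[{"gripper":0,"offset":[8,-30,0],"rotation":[0,0,0]},{"gripper":0,"offset":[18,-70,15],"rotation":[0,0,0]},{"gripper":0,"offset":[27,-100,40],"rotation":[0,0,0]},{"gripper":0,"offset":[31,-113,60],"rotation":[0,0,0]},{"gripper":0,"offset":[31,-113,75],"rotation":[0,0,0]},{"gripper":0,"offset":[31,-113,83],"rotation":[0,0,0]},{"gripper":0,"offset":[31,-113,86],"rotation":[0,0,0]},{"gripper":0,"offset":[31,-113,86],"rotation":[0,0,0]}]' 50
python3 -m handwheel '[{"gripper":0,"offset":[0,0,0.5],"rotation":[0,0,0]},{"gripper":0,"offset":[0,0,1],"rotation":[0,0,0]},{"gripper":0,"offset":[0,0,1.5],"rotation":[0,0,0]},{"gripper":0,"offset":[0,0,2],"rotation":[0,0,0]},{"gripper":0,"offset":[0,0,2.5],"rotation":[0,0,0]},{"gripper":0,"offset":[0,0,3],"rotation":[0,0,0]},{"gripper":0,"offset":[0,0,3],"rotation":[0,0,0]},{"gripper":0,"offset":[0,0,3],"rotation":[0,0,0]}]'
```

```text
t: 7.9
tool_pos: [0.563, 0.2151, 0.0154]
tool_rot: [-3.14, -0.111, -0.001]
contact_force: [0.1, -0.1, 0.2]
opening: 0.048
grip_force: 51.7
t: 8.9
tool_pos: [0.5627, 0.2156, 0.0119]
tool_rot: [3.14, 0.113, 0.0]
contact_force: [0.3, 0.9, -0.0]
opening: 0.0481
grip_force: 51.7
```

```bash
python3 -m handwheel '[{"gripper":0,"offset":[0,0,0.3],"rotation":[0,0,0]},{"gripper":0,"offset":[0,0,0.6],"rotation":[0,0,0]},{"gripper":0,"offset":[0,0,0.9],"rotation":[0,0,0]},{"gripper":0,"offset":[0,0,1.2],"rotation":[0,0,0]},{"gripper":0,"offset":[0,0,1.2],"rotation":[0,0,0]},{"gripper":0,"offset":[0,0,1.2],"rotation":[0,0,0]},{"gripper":0,"offset":[0,0,1.2],"rotation":[0,0,0]},{"gripper":0,"offset":[0,0,1.2],"rotation":[0,0,0]}]'
```

```text
t: 9.9
tool_pos: [0.5626, 0.2157, 0.0107]
tool_rot: [-3.14, -0.113, 0.0]
contact_force: [-0.2, 0.1, -0.5]
opening: 0.0482
grip_force: 51.7
```

```bash
python3 -m handwheel '[{"gripper":0,"offset":[0,0,0.3],"rotation":[0,0,0]},{"gripper":0,"offset":[0,0,0.6],"rotation":[0,0,0]},{"gripper":0,"offset":[0,0,0.9],"rotation":[0,0,0]},{"gripper":0,"offset":[0,0,0.9],"rotation":[0,0,0]},{"gripper":0,"offset":[0,0,0.9],"rotation":[0,0,0]},{"gripper":0,"offset":[0,0,0.9],"rotation":[0,0,0]},{"gripper":0,"offset":[0,0,0.9],"rotation":[0,0,0]},{"gripper":0,"offset":[0,0,0.9],"rotation":[0,0,0]}]'
```

```text
t: 10.9
tool_pos: [0.5627, 0.2156, 0.0106]
tool_rot: [3.139, 0.113, -0.0]
contact_force: [-2.1, -0.9, 5.0]
opening: 0.0479
grip_force: 52.4
```

```bash
python3 -m handwheel '[{"gripper":0,"offset":[0,0,-0.6],"rotation":[0,0,0]},{"gripper":0,"offset":[0,-3,-0.6],"rotation":[0,0,0]},{"gripper":0,"offset":[2,-6,-0.6],"rotation":[0,0,0]},{"gripper":0,"offset":[5,-9,-0.6],"rotation":[0,0,0]},{"gripper":0,"offset":[8,-11,-0.6],"rotation":[0,0,0]},{"gripper":0,"offset":[8,-12,-0.6],"rotation":[0,0,0]},{"gripper":0,"offset":[8,-12,-0.6],"rotation":[0,0,0]},{"gripper":0,"offset":[8,-12,-0.6],"rotation":[0,0,0]}]'
```

```text
t: 11.9
tool_pos: [0.5704, 0.2282, 0.0106]
tool_rot: [-3.139, -0.113, -0.002]
contact_force: [1.4, -2.0, 1.0]
opening: 0.0479
grip_force: 51.9
```

```bash
python3 -m handwheel '[{"gripper":0,"offset":[0,-0.5,0],"rotation":[0,0,0]},{"gripper":0,"offset":[0,-1,0],"rotation":[0,0,0]},{"gripper":0,"offset":[0,-1.5,0],"rotation":[0,0,0]},{"gripper":0,"offset":[0,-2,0],"rotation":[0,0,0]},{"gripper":0,"offset":[0,-2,0],"rotation":[0,0,0]},{"gripper":0,"offset":[0,-2,0],"rotation":[0,0,0]},{"gripper":0,"offset":[0,-2,0],"rotation":[0,0,0]},{"gripper":0,"offset":[0,-2,0],"rotation":[0,0,0]}]'
python3 -c "
from station import ctrl;o=ctrl.get_obs();print(o['wrist_torque'],o['tool_pos'],o['tool_rot'])"
```

```text
t: 12.9
tool_pos: [0.5703, 0.2285, 0.0106]
tool_rot: [3.136, 0.114, 0.001]
contact_force: [3.3, -7.4, 2.4]
opening: 0.048
grip_force: 52.1
[-1.2021609  -0.51472497  0.29700424] [0.5702562  0.22850775 0.0106335 ] [3.13626420e+00 1.14095804e-01 1.43199193e-03]
```

```bash
python3 -m handwheel '[{"gripper":0,"offset":[0.7,0,0],"rotation":[0,0,0]},{"gripper":0,"offset":[1.4,0,0],"rotation":[0,0,0]},{"gripper":0,"offset":[2.1,0,0],"rotation":[0,0,0]},{"gripper":0,"offset":[2.8,0,0],"rotation":[0,0,0]},{"gripper":0,"offset":[3.5,0,0],"rotation":[0,0,0]},{"gripper":0,"offset":[4.2,0,0],"rotation":[0,0,0]},{"gripper":0,"offset":[4.2,0,0],"rotation":[0,0,0]},{"gripper":0,"offset":[4.2,0,0],"rotation":[0,0,0]}]'
python3 -c "
from station import ctrl;o=ctrl.get_obs();print(o['wrist_torque'],o['tool_pos'],o['tool_rot'])"
```

```text
t: 13.9
tool_pos: [0.5705, 0.2286, 0.0105]
tool_rot: [3.135, 0.114, -0.015]
contact_force: [-10.1, -9.5, 15.3]
opening: 0.0481
grip_force: 53.3
[-1.42661242  1.69521418  0.28437942] [0.57054167 0.22856227 0.01053543] [ 3.13506253  0.11415166 -0.01472381]
```

Only 0.3 mm of travel, with 15 N downward, so it is probably dragging rather than touching the end fence. I'll back off, lift slightly, ease the side push and try again.

```bash
python3 -m handwheel '[{"gripper":0,"offset":[-2,0.5,0],"rotation":[0,0,0]},{"gripper":0,"offset":[-4,1,-0.5],"rotation":[0,0,0]},{"gripper":0,"offset":[-4,2,-1.5],"rotation":[0,0,0]},{"gripper":0,"offset":[-3,2,-1.5],"rotation":[0,0,0]},{"gripper":0,"offset":[-2,2,-1.5],"rotation":[0,0,0]},{"gripper":0,"offset":[-1,2,-1.5],"rotation":[0,0,0]},{"gripper":0,"offset":[-1,2,-1.5],"rotation":[0,0,0]},{"gripper":0,"offset":[-1,2,-1.5],"rotation":[0,0,0]}]'
python3 - <<'E'
from h import *
o=ctrl.get_obs();print(o['wrist_torque'],o['tool_pos'],o['tool_rot'])
w=ctrl.get_image("wrist"); cv2.imwrite("pics/w5.png",cv2.resize(w["image"][0:400,100:500],(600,600),interpolation=cv2.INTER_CUBIC)[:,:,::-1])
E
```

```text
t: 14.9
tool_pos: [0.573, 0.2285, 0.0119]
tool_rot: [-3.139, -0.113, 0.0]
contact_force: [-0.4, -2.3, -1.3]
opening: 0.0479
grip_force: 51.7
[-0.26603217  0.01730055  0.05146841] [0.5729513  0.22846912 0.01191246] [-3.13944537e+00 -1.12625895e-01  1.01485592e-04]
```

View pics/w5.png

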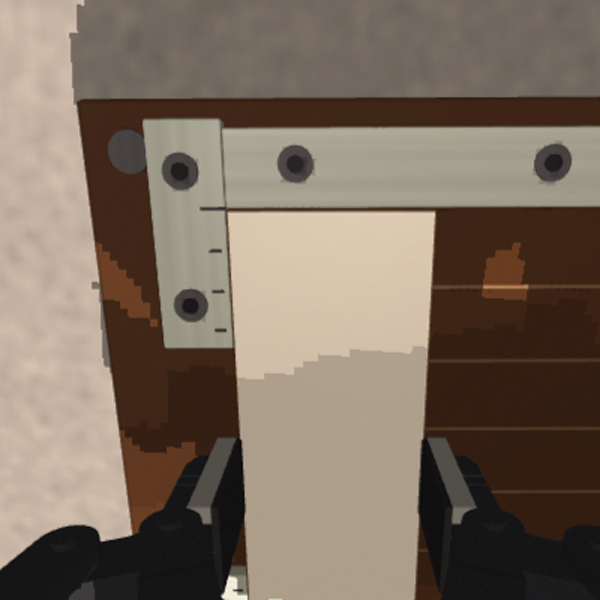

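The blank is now in the corner beside the long bar (edge at x≈230 in the crop). Only a sliver separates its far edge (y≈211) from the end fence (y≈208). It slides freely when lifted, so I'll touch the end fence, lower the blank and then press.

```bash
python3 -m handwheel '[{"gripper":0,"offset":[0.5,0,0],"rotation":[0,0,0]},{"gripper":0,"offset":[1,0,0],"rotation":[0,0,0]},{"gripper":0,"offset":[1.5,0,0],"rotation":[0,0,0]},{"gripper":0,"offset":[2,0,0],"rotation":[0,0,0]},{"gripper":0,"offset":[2,0,0.4],"rotation":[0,0,0]},{"gripper":0,"offset":[2,0,0.8],"rotation":[0,0,0]},{"gripper":0,"offset":[2,0,0.8],"rotation":[0,0,0]},{"gripper":0,"offset":[2,0,0.8],"rotation":[0,0,0]}]'
python3 -c "
from station import ctrl;o=ctrl.get_obs();print(o['wrist_torque'],o['tool_pos'],o['tool_rot'])"
```

```text
t: 15.95
tool_pos: [0.5731, 0.2285, 0.0108]
tool_rot: [3.139, 0.113, -0.007]
contact_force: [-7.3, -2.1, 4.6]
opening: 0.048
grip_force: 52.2
[-0.33006344  1.17505671  0.14750942] [0.57312797 0.22851167 0.01077981] [ 3.13906671  0.11327838 -0.00717575]
```

```bash
python3 -m handwheel '[{"gripper":0,"offset":[0.3,-0.5,0],"rotation":[0,0.003,0]},{"gripper":0,"offset":[0.6,-1,0],"rotation":[0,0.006,0]},{"gripper":0,"offset":[0.9,-1.5,0],"rotation":[0,0.009,0]},{"gripper":0,"offset":[1,-2,0],"rotation":[0,0.01,0]},{"gripper":0,"offset":[1,-2,0],"rotation":[0,0.01,0]},{"gripper":0,"offset":[1,-2,0],"rotation":[0,0.01,0]},{"gripper":0,"offset":[1,-2,0],"rotation":[0,0.01,0]},{"gripper":0,"offset":[1,-2,0],"rotation":[0,0.01,0]}]'
python3 - <<'E'
from h import *
o=ctrl.get_obs();print(o['wrist_torque'],o['tool_pos'],o['tool_rot'])
w=ctrl.get_image("wrist");t=ctrl.get_image("top"); 
a=cv2.resize(w["image"][100:300,220:420],(500,500),interpolation=cv2.INTER_CUBIC)
b=cv2.resize(w["image"][200:480,150:290],(250,500),interpolation=cv2.INTER_CUBIC)
cv2.imwrite("pics/w6.png",np.hstack([a,b])[:,:,::-1])
E
```

```text
t: 16.95
tool_pos: [0.5732, 0.2286, 0.0107]
tool_rot: [3.136, 0.113, 0.004]
contact_force: [-10.9, -9.4, 8.5]
opening: 0.0479
grip_force: 52.6
[-1.37503243  1.79683982  0.15447776] [0.57317084 0.22863656 0.01073084] [3.13556415 0.11347678 0.00380043]
```

View pics/w6.png

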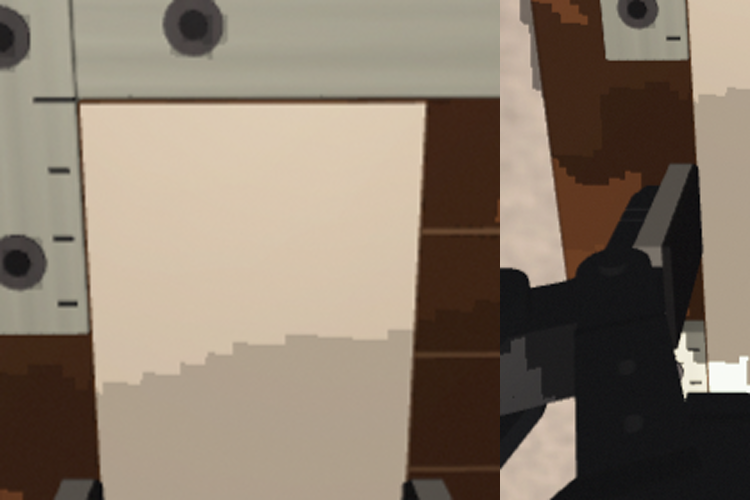

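The picture shows the blank's far edge flush on the end-fence face (y≈100) and its left edge flush along both long bars (x≈80–90, and the rear bar at (705,390)). I'll make one small pitch correction, let it settle, then hand in.

```bash
python3 -m handwheel '[{"gripper":0,"offset":[0,0,0],"rotation":[0,-0.001,0]},{"gripper":0,"offset":[0,0,0],"rotation":[0,-0.003,0]},{"gripper":0,"offset":[0,0,0],"rotation":[0,-0.003,0]},{"gripper":0,"offset":[0,0,0],"rotation":[0,-0.003,0]},{"gripper":0,"offset":[0,0,0],"rotation":[0,-0.003,0]},{"gripper":0,"offset":[0,0,0],"rotation":[0,-0.003,0]},{"gripper":0,"offset":[0,0,0],"rotation":[0,-0.003,0]},{"gripper":0,"offset":[0,0,0],"rotation":[0,-0.003,0]}]' && python3 -c "
from station import ctrl
o=ctrl.get_obs();print(o['contact_force'],o['tool_rot'],o['tool_pos'])
f=o['contact_force']
if f[0]<-5 and f[1]<-5: print(ctrl.finish_job())"
```

```text
t: 18.05
tool_pos: [0.5732, 0.2286, 0.0107]
tool_rot: [3.135, 0.113, -0.001]
contact_force: [-11.0, -7.6, 7.8]
opening: 0.0479
grip_force: 52.6
[-10.99680173  -7.62433371   7.84436694] [ 3.13543213e+00  1.13460424e-01 -8.77619647e-04] [0.57316936 0.22863663 0.0107489 ]
the job is handed in; nothing more can be done
None
```

The white blank lies flat, white face up, in the jig corner; I handed the job in at about 18 s with the gripper still holding it against the end fence (about 11 N) and the long fence (about 8 N), and the printed sign, tape, cleaner and brush were left alone.

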